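# Free the optics nest plate and lift it off its locating pins to the parking dock

## Robot

A 6-joint arm with a two-finger parallel gripper is mounted at the origin on a cart in front of the work surface, level with it; the furniture and walls round the work are solid. World frame = base frame: x ahead of the robot, y to its left, z up, the work surface at z = 0. Lengths are in m, angles in rad, forces in N, time in s.
With the tool pointing down it reaches from about 0.35 to 0.775 m from the base axis. Payload 5.5 kg.
Tool frame: the origin (TCP) lies midway between the tips of the shut fingers; the grasp point (between the pads) lies grasp_offset behind it (grasp_offset is the distance from the TCP to the grasp point, in m); z points along the fingers, y is the line along which they close (so a half turn about z gives the same grasp; the last joint's range is limited). The gripper opens to 85 mm and grips with 20 to 120 N. Pads are 22 mm wide; open, the fingers measure 114 mm over their backs; the gripper's body (76 mm by 85 mm) begins 54 mm behind the grasp point. The pads swing forward as they close: fully open they stand 13 mm farther back than shut.
Start: joints at [1.153, 0.313, 0.046, 1.304, 0, 1.431], TCP at [0.158, 0.553, 0.231] pointing down, gripper open.
Joint ranges: [-2.76, 2.76], [-0.86, 1.69], [-1.03, 1.26], [-2.2, 2.34], [-1.47, 1.5], [-3.14, 3.14]. Speed limits (rad/s): [2.57, 2.57, 3.14, 3.14, 3.14, 3.14].

## Interface

Orientations are given as a unit quaternion [w, x, y, z].
In Python, from workcell import * gives the robot as it stands.
- The arm moves only by the tool step_arm, never from a script. Its argument "deltas" is a list of rows, each a list of 7 numbers: the shift along the world's x, y, z in mm, then the turn, a rotation vector about the world's x, y, z in degrees, then the gripper's target within -1 to 1 (fully open at 1, half-way at 0, shut at -1). A call has 1 to 5 rows; each row shifts and turns the commanded pose from where the row before left it; what a row does not reach is not made up. A row lasts 1/10 s, in which the tool goes at most 50 mm and 8.59 degrees, less where a joint would pass 70% of its speed; a pose out of reach is approached as far as the arm can. A call is refused whole if a number of a shift passes 50 or a number of a turn 8.59, either way. A call with a gripper value outside its range is refused whole. The fingers move at their own pace and stop on an object; "newtons" is the grip in N (left out, the last holds). Time passes only in rows, so rows that do not move let the fingers close. It gives the time, the measured TCP pose, the force, the opening and the grip force at its end, in the units of the state.
- get_state(): the state, without advancing time (a new reading comes with each control period).
- read_camera(name): name is "scene" or "top" or "wrist"; returns a dict with "image" (480x640x3 uint8, red, green, blue), "z_map" (480x640 float32, m along the optical axis (not along the pixel's ray), 0 where there is no reading), "K" (3x3 intrinsics, pixels), "world_from_camera" (4x4, takes a point from camera to world coordinates). Camera axes: x right, y down, z forward; pixel columns grow to the right and rows downward; lengths in m; the calibration is good to about 2 mm. A picture is of the moment at which its call begins.
- hand_in(): hands the job in; it is judged then, once.
The state is a dict: "clock": time; "joint_pos": joint angles; "qvel": joint speeds; "tau": joint torques, N m; "tcp_pos": TCP position; "orientation": TCP orientation; "wrist_force": force on the tool from outside, world axes, zero at the start; "ft_torque": the same for the moment, N m; "finger_gap": finger opening in m; "grip_force": force on a finger pad.
Only numpy, scipy, OpenCV 4.12 (cv2) and the standard library are available. Lean on these libraries where they do the work, as an engineer would, in place of code of your own. Each camera call takes 0.05 s, during which the arm holds its last target. There are 200 camera calls.

## Task

Turn the hold-down sleeve of the pin fixture to mark 4 so that its finger swings clear of the nest plate, then lift the plate straight up and level off its two locating pins without forcing it, with the filter cube and the objective still standing in their nests. Carry it level over to the parking dock, set it down gently so that it lies flat inside the four corner fences, long side along the dock, and let go; leave the sleeve at mark 4 and do not disturb the tube rack or the two bottles.

Things in the scene. Friction and masses are not known exactly. Their poses are not given: they have to be found in the camera images.
- fixture: Dark steel pin fixture, fixed to the bench. Origin: underside, below the middle of the seated nest plate; x runs along its 190 mm length, y across its 86 mm width. Base 12 mm thick (its top, z = 12 mm, carries the plate). Two upright steel pins of 8 mm diameter at (-76, -24) and (76, 24) mm rise 40 mm above the base top (tips at z = 52 mm). The sleeve's vertical axis stands at (-106, 0) mm, on a rounded end of 34 mm radius.
- sleeve (a joint): Angle (rad) of the hold-down sleeve about its vertical axis, counter-clockwise from above, range 0 to 1.75, starts at 0 to 0.3; friction (0.06 N m) holds it where left, no spring, no click. White ticks on the base, on the side away from the plate, with 0 to 5 pips, 0.349 rad apart: mark 0 = 0 rad, mark 4 (four pips) = 1.396 rad, read at the steel pointer tail opposite the finger.
- finger_tip (a point): Tip of the sleeve's aluminium finger (10 mm wide, 8 mm high), 34 mm from the sleeve's axis and 30.5 mm above the bench. At joint 0 it lies 2 mm above the end of the plate and blocks lifting; beyond about 1.2 rad it is clear of the plate.
- sleeve_grip (a point): Point on the sleeve's axis at the height to grip, 107 mm above the bench: in the black wing grip on top of the sleeve, 36 mm long (along this point's x, the direction of the finger), 12 mm wide (y), reaching from 92 to 118 mm above the bench, over a 21 mm aluminium column. The point turns with the sleeve.
- plate: Aluminium nest plate, loose, 176 x 72 x 12 mm, about 0.36 kg plus about 0.3 kg of load; origin at the centre of its underside, x along its length, z up. Two through holes about 1.8 mm wider than the fixture's pins. Seated, it lies flat on the fixture base with both axes parallel to the fixture's. Two shallow square nests (inner 40 mm, rim 5 mm high) are centred 46 mm either side of the middle along x.
- plate_grip (a point): Grip point of the nest plate, in its black upright lifting lug at the middle of the plate: lug 30 mm long (point x, along the plate), 14 mm wide (point y), rising from 12 to 62 mm above the plate's underside; this point is 48 mm above the plate's underside. Axes parallel to the plate's.
- dock: Grey plastic parking dock, fixed to the bench, 202 x 98 mm. Origin: centre of its underside, x along its length, z up. Floor 6 mm thick, so a parked plate's underside is 6 mm above the origin; fences at the four corners 8 mm higher than the floor, inner space 190 x 86 mm. The plate may lie either way round.
- cube_mid (a point): Centre of the black filter cube (37 x 34 x 39 mm, 85 g), standing loose in one of the plate's nests; its collar stands 39 mm above the plate's top face.
- objective_mid (a point): Centre of the spare microscope objective (34 mm diameter, 54 mm tall, 210 g), standing loose in the other nest; its top is 66 mm above the plate's underside. Which nest holds which varies.
- oil_mid (a point): Centre of a small brown oil bottle with black cap (27 mm diameter, 72 mm tall), a loose bystander.
- cleaner_mid (a point): Centre of a white bottle with blue cap (35 mm diameter, 105 mm tall), a loose bystander.
- rack: Green tube rack with four tubes, fixed, between fixture and dock. Origin: centre of its underside; 45 mm along its x, 107 mm along its y; the tubes' caps reach 115 mm above the bench.
Mind the look-alikes: they are no part of the job. What is shaped like the part that bears objective_mid but pink is not meant.

How it is judged:
By the outcome, as a careful person would: the job done as asked, in the order asked, and still so for the second after the job is handed in, with the robot touching nothing.
It also fails if it takes over 56 s, if anything falls off the work surface, if the arm or the gripper's body presses on something with over 40 N, if the wrist force passes 120 N, or if a joint passes its speed limit or range.

## Working session

There is one attempt and no reset: what is moved stays moved. The work goes in short steps, Python scripts to look and compute and a tool call to move; the robot and the scene stay as the last step left them, time stands still between calls to the robot, and variables do not carry over. Pictures are saved under pics/ and viewed, at most 10 in all, crops included, and the job is handed in when it is done.

Besides the shell and the picture viewer there is one more tool, called by a JSON object that holds its "name" and its "arguments", one argument or row to a line. step_arm: Moves the arm, as the interface text tells. Its arguments: {"type":"object","properties":{"deltas":{"type":"array","items":{"type":"array","items":{"type":"number"}}},"newtons":{"type":"number"}},"required":["deltas"]}

```bash
mkdir -p pics; cat > h.py <<'E'
from workcell import *
import numpy as np, cv2
def cam(n):
    d=read_camera(n); return d
def pts(d):
    K=d["K"];z=d["z_map"];v,u=np.mgrid[:480,:640]
    p=np.stack([(u-K[0,2])/K[0,0]*z,(v-K[1,2])/K[1,1]*z,z],-1)
    T=d["world_from_camera"];w=p@T[:3,:3].T+T[:3,3];w[z==0]=np.nan
    return w
def save(d,n): cv2.imwrite("pics/"+n+".png",d["image"][:,:,::-1])
E
python3 - <<'E'
from h import *
s=get_state();print({k:np.round(v,3) for k,v in s.items()})
for n in("top","scene"):
    d=cam(n);save(d,n+"0");np.savez(n+"0.npz",w=pts(d),im=d["image"],K=d["K"],T=d["world_from_camera"])
    print(n,d["K"][0],np.round(d["world_from_camera"],3))
E
```

```text
{'clock': np.float64(0.0), 'joint_pos': array([1.153, 0.314, 0.045, 1.304, 0.   , 1.431]), 'qvel': array([-0.   , -0.   ,  0.002,  0.001,  0.001,  0.003]), 'tau': array([-0.0000e+00, -4.8063e+01,  2.9853e+01,  1.9000e-02, -0.0000e+00,
       -0.0000e+00]), 'tcp_pos': array([0.157, 0.552, 0.23 ]), 'orientation': array([-0.   ,  0.138,  0.99 , -0.001]), 'wrist_force': array([-0.11 , -0.613,  0.521]), 'ft_torque': array([-0.018,  0.007,  0.014]), 'grip_force': np.float64(0.0), 'finger_gap': np.float64(0.085)}
top [531.09416085   0.         318.90207928] [[ 0.007 -0.992  0.124  0.438]
 [-1.    -0.007  0.    -0.06 ]
 [ 0.001 -0.124 -0.992  0.939]
 [ 0.     0.     0.     1.   ]]
scene [512.26231778   0.         326.32731099] [[ 0.728 -0.491  0.479  0.145]
 [-0.686 -0.518  0.511 -0.5  ]
 [-0.003 -0.701 -0.714  0.701]
 [ 0.     0.     0.     1.   ]]
```

```bash
ls pics; python3 -c "
from workcell import *
print(globals().get('grasp_offset'))"
```

```text
scene0.png
top0.png
0.0187
```

View pics/top0.png

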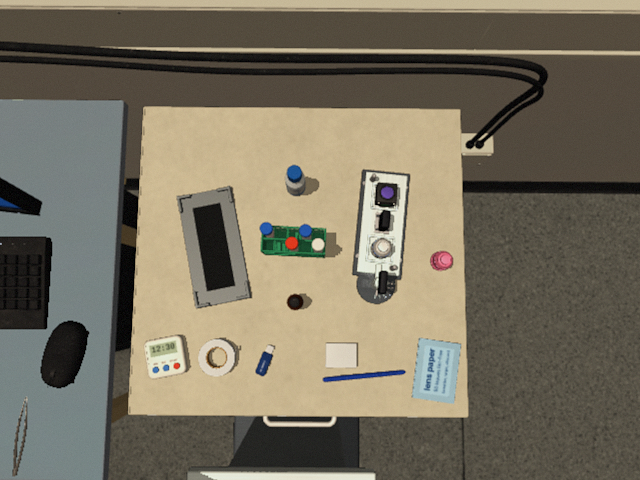

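View pics/scene0.png

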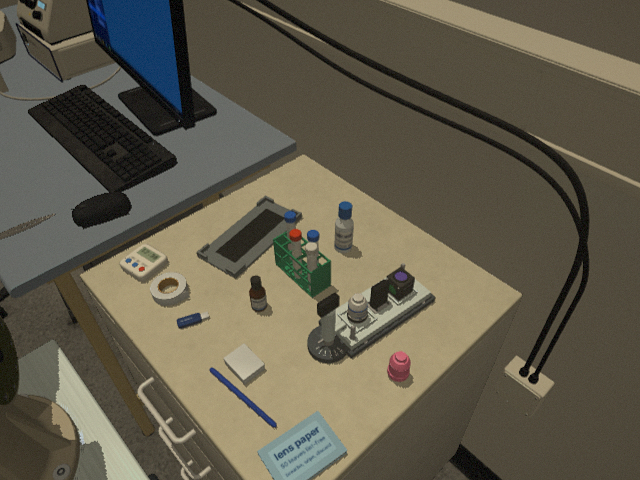

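The top view shows the fixture and plate at (382,225) with the sleeve grip at (380,283). The dock is at (213,247), the rack at (293,242), the cleaner at (295,180), the oil at (295,301) and the pink decoy at (441,260). Next I'll measure these.

```bash
cat > m.py <<'E'
from h import *
d=np.load("top0.npz");w=d["w"];im=d["im"].astype(int)
v,u=np.mgrid[:480,:640]
def reg(name,u0,u1,v0,v1,z0,z1,extra=None):
    m=(u>=u0)&(u<=u1)&(v>=v0)&(v<=v1)&(w[...,2]>z0)&(w[...,2]<z1)
    if extra is not None:m&=extra
    p=w[m];
    if len(p)<3: print(name,len(p));return
    r=cv2.minAreaRect((p[:,:2]*1000).astype(np.float32))
    print(name,len(p),"rect c",np.round(r[0],1),"size",np.round(r[1],1),"ang",round(r[2],2),"med",np.round(np.median(p,0)*1000,1))
reg("bench",340,460,380,410,-.05,.05)
reg("plate",345,412,165,280,.018,.027)
reg("base",340,415,165,305,.008,.016)
reg("lug",370,400,205,235,.06,.085)
reg("grip",360,400,265,300,.09,.13)
reg("column/finger",355,405,255,300,.022,.04)
reg("cube",370,402,178,212,.045,.075)
reg("obj",365,400,230,262,.06,.09)
reg("dockall",170,255,180,312,.003,.03)
reg("dockfence",170,255,180,312,.0115,.03)
reg("rack",255,332,220,262,.02,.2)
reg("rackcaps",255,332,220,262,.10,.2)
reg("oil",283,306,290,312,.02,.2)
reg("cleaner",283,310,160,200,.03,.2)
reg("oiltop",283,306,290,312,.06,.2)
reg("cleantop",283,310,160,200,.09,.2)
E
python3 m.py
```

```text
bench 3736 rect c [ 278.5 -201.6] size [ 52.7 207.2] ang 0.42 med [ 278.3 -201.     0.8]
plate 2435 rect c [ 573.5 -170.5] size [ 75.7 176.5] ang 84.54 med [ 567.3 -164.3   24.3]
base 1567 rect c [ 551.9 -166.7] size [ 86.2 235.8] ang 84.48 med [ 493.4 -147.6   12.3]
lug 164 rect c [ 572.7 -168.6] size [14.3 29. ] ang 87.19 med [ 572.1 -168.4   73.6]
grip 236 rect c [ 467.6 -159. ] size [35.5 19.2] ang 5.83 med [ 467.5 -156.4  117.1]
column/finger 681 rect c [ 482.2 -162.4] size [68.8 73. ] ang 0.39 med [ 501.1 -159.    25.2]
cube 468 rect c [ 610.1 -172.2] size [34.1 54.3] ang 86.73 med [ 617.6 -171.4   60.9]
obj 279 rect c [ 526.4 -163.2] size [30.  29.8] ang 87.01 med [ 525.8 -162.    71.4]
dockall 6627 rect c [533.8 129. ] size [236.1 152. ] ang 1.3 med [530.2 126.8   6.7]
dockfence 343 rect c [532.1 127. ] size [201.4  96.3] ang 11.7 med [566.7 132.6  14.1]
rack 1416 rect c [538.7 -16.5] size [106.9  44.9] ang 87.47 med [538.2 -18.2  66. ]
rackcaps 546 rect c [537.9 -16.1] size [102.3  39.7] ang 87.16 med [537.9 -25.7 113.3]
oil 209 rect c [436.6 -19.8] size [25.3 26.7] ang 89.52 med [436.6 -20.5  45.9]
cleaner 448 rect c [639.7 -18.1] size [32.2 31.1] ang 88.84 med [635.4 -19.1  74.3]
oiltop 85 rect c [435.8 -19.6] size [14.5 14.8] ang 0.48 med [436.6 -19.   72.7]
cleantop 199 rect c [643.2 -18.1] size [23.7 23.4] ang 15.31 med [641.9 -19.  105.2]
```

{"name": "step_arm", "arguments": {
  "deltas": [
    [29,-30,0,0,0,2,1],
    [29,-30,0,0,0,2,1],
    [29,-30,0,0,0,2,1],
    [29,-30,0,0,0,2,1],
    [29,-30,0,0,0,2,1]
  ]
}}

```text
clock: 0.6
tcp_pos: [0.3033, 0.4016, 0.231]
orientation: [-0.0, 0.051, 0.999, -0.0]
wrist_force: [0.3, 0.9, 0.1]
finger_gap: 0.0852
grip_force: 0.0
```

{"name": "step_arm", "arguments": {
  "deltas": [
    [29,-30,0,0,0,2,1],
    [29,-30,0,0,0,2,1],
    [29,-30,0,0,0,2,1],
    [29,-30,0,0,0,2,1],
    [29,-30,0,0,0,2,1]
  ]
}}

```text
clock: 1.1
tcp_pos: [0.4484, 0.2515, 0.231]
orientation: [-0.0, -0.036, 0.999, -0.0]
wrist_force: [0.8, 0.5, -0.1]
finger_gap: 0.0858
grip_force: 0.0
```

{"name": "step_arm", "arguments": {
  "deltas": [
    [2,-41,0,0,0,0,1],
    [2,-41,0,0,0,0,1],
    [2,-41,0,0,0,0,1],
    [2,-41,0,0,0,0,1],
    [2,-41,0,0,0,0,1]
  ]
}}

```text
clock: 1.6
tcp_pos: [0.4573, 0.0464, 0.231]
orientation: [-0.0, -0.036, 0.999, 0.0]
wrist_force: [0.7, -0.8, 0.5]
finger_gap: 0.0853
grip_force: 0.0
```

{"name": "step_arm", "arguments": {
  "deltas": [
    [2,-41,0,0,0,0,1],
    [2,-41,0,0,0,0,1],
    [2,-41,0,0,0,0,1],
    [2,-41,0,0,0,0,1],
    [0,0,0,0,0,0,1]
  ]
}}

```text
clock: 2.1
tcp_pos: [0.4659, -0.1203, 0.2308]
orientation: [-0.0, -0.033, 0.999, -0.001]
wrist_force: [1.0, 0.7, -0.6]
finger_gap: 0.0853
grip_force: 0.0
```

```bash
python3 - <<'E'
from h import *
d=cam("wrist");save(d,"w1");w=pts(d);np.savez("w1.npz",w=w,im=d["image"],K=d["K"],T=d["world_from_camera"])
s=get_state();print(s["clock"],s["tcp_pos"],s["orientation"],s["joint_pos"]);print(np.round(d["world_from_camera"],3))
for n,z0,z1 in(("grip",.095,.13),("lug",.065,.08),("plate",.02,.028)):
    p=w[(w[...,2]>z0)&(w[...,2]<z1)]
    p=p[(p[:,0]>.4)&(p[:,1]<-.1)]
    if n=="grip":p=p[p[:,0]<.51]
    if len(p)>5:print(n,len(p),cv2.minAreaRect((p[:,:2]*1000).astype(np.float32)))
E
```

```text
2.15 [ 0.46547002 -0.11812898  0.23076344] [-3.99977186e-04 -3.33682550e-02  9.99443022e-01  2.14976050e-04] [-4.15931023e-01  1.30879257e-01 -1.88541678e-01  1.25228270e+00
  3.98266902e-05 -4.82679949e-01]
[[-0.065  0.947  0.313  0.385]
 [ 0.998  0.062  0.021 -0.126]
 [ 0.001  0.314 -0.949  0.374]
 [ 0.     0.     0.     1.   ]]
grip 1063 ((465.3695373535156, -161.27456665039062), (12.22333812713623, 35.64717102050781), 86.13019561767578)
lug 1396 ((535.5897827148438, -166.666015625), (27.731708526611328, 161.71958923339844), 87.84042358398438)
plate 6499 ((631.4110717773438, -226.49073791503906), (174.5042724609375, 393.4527587890625), 75.96414184570312)
```

View pics/w1.png

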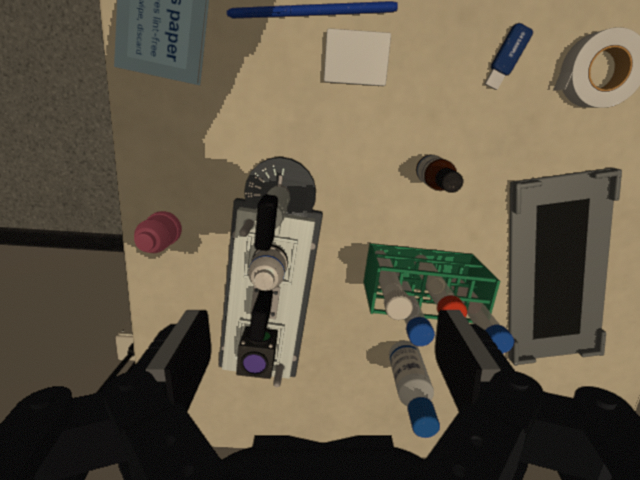

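The wrist view shows the wing at (267,222), the tick fan at (270,180), the objective at (267,270), the lug at (262,310) and the cube at (257,355). The gripper is on the +y side of the wing. I'll get the yaws with tighter masks.

```bash
python3 - <<'E'
from h import *
for f in("w1","top0"):
    w=np.load(f+".npz")["w"]
    def r(n,z0,z1,b):
        x,y,z=w[...,0],w[...,1],w[...,2]
        m=((z>z0)&(z<z1)&(x>b[0])&(x<b[1])&(y>b[2])&(y<b[3])).astype(np.uint8)
        m=cv2.morphologyEx(m,cv2.MORPH_OPEN,np.ones((2,2)))>0
        p=(w[m][:,:2]*1000).astype(np.float32)
        if len(p)<5: return print(n,len(p))
        R=cv2.minAreaRect(p);l=cv2.fitLine(p,cv2.DIST_L2,0,.1,.1).ravel()
        print(f,n,len(p),np.round(R[0],1),np.round(R[1],1),round(R[2],2),"pca yaw",round(np.degrees(np.arctan2(l[1],l[0])),2))
    r("wingtop",.112,.13,(.43,.51,-.2,-.12))
    r("plate",.0205,.0275,(.46,.68,-.23,-.11))
    r("base+",.0085,.0155,(.40,.70,-.25,-.09))
    r("lug",.068,.08,(.55,.60,-.2,-.14))
E
```

```text
w1 wingtop 882 [ 482.  -163.6] [10.1 68.4] 74.46 pca yaw nan
w1 plate 6007 [ 576.6 -160.2] [ 71.  220.7] 76.73 pca yaw nan
w1 base+ 4604 [ 555.1 -168.2] [ 86.8 245.3] 84.39 pca yaw nan
w1 lug 500 [ 578.7 -171.5] [13.  45.5] 84.87 pca yaw nan
top0 wingtop 180 [ 467.8 -166.2] [26.2 36.1] 89.1 pca yaw -6.12
top0 plate 2369 [ 570.  -172.2] [ 69.5 174.8] 81.36 pca yaw nan
top0 base+ 1471 [nan nan] [0. 0.] 0.0 pca yaw nan
top0 lug 148 [ 575.9 -173.6] [20.1 35.5] 87.95 pca yaw nan
```

{"name": "step_arm", "arguments": {
  "deltas": [
    [0,-20,-15,0,0,0,1],
    [0,-20,-15,0,0,0,1],
    [0,0,0,0,0,0,1]
  ]
}}

```text
clock: 2.45
tcp_pos: [0.4646, -0.1559, 0.1992]
orientation: [-0.002, -0.035, 0.999, 0.001]
wrist_force: [0.4, 0.6, 0.6]
finger_gap: 0.0854
grip_force: 0.0
```

```bash
cat >> h.py <<'E'
def fit(w,n,z0,z1,b):
    x,y,z=w[...,0],w[...,1],w[...,2]
    p=(w[(z>z0)&(z<z1)&(x>b[0])&(x<b[1])&(y>b[2])&(y<b[3])][:,:2]*1000).astype(np.float32)
    if len(p)<5: return print(n,len(p))
    R=cv2.minAreaRect(p);q=p-p.mean(0);e=np.linalg.svd(q,full_matrices=False)[2][0]
    print(n,len(p),"c",np.round(R[0],1),np.round(R[1],1),round(R[2],2),"mean",np.round(p.mean(0),1),"pca",round(np.degrees(np.arctan(e[1]/e[0])),2))
def fits(w):
    fit(w,"wingtop",.112,.13,(.43,.51,-.2,-.12))
    fit(w,"plate",.0205,.0275,(.46,.68,-.23,-.11))
    fit(w,"base+",.0085,.0155,(.40,.70,-.25,-.09))
    fit(w,"lug",.068,.08,(.55,.60,-.2,-.14))
E
python3 - <<'E'
from h import *
for f in("top0","w1"): print(f);fits(np.load(f+".npz")["w"])
d=cam("wrist");w=pts(d);np.savez("w2.npz",w=w,im=d["image"]);fits(w)
im=d["image"][:,:,::-1][60:330,150:450]
cv2.imwrite("pics/w2.png",cv2.resize(im,None,fx=2,fy=2,interpolation=cv2.INTER_CUBIC))
E
```

```text
top0
wingtop 183 c [ 467.8 -158.6] [12.4 35.9] 85.32 mean [ 467.6 -158.4] pca -3.96
plate 2524 c [ 561.8 -167.7] [ 72.5 200.3] 84.53 mean [ 570.5 -167.6] pca -6.48
base+ 1526 c [ 551.9 -166.7] [ 86.2 235.8] 84.48 mean [ 527.  -159.5] pca -4.64
lug 149 c [ 572.8 -168.6] [13.9 28.5] 89.96 mean [ 572.9 -168.5] pca -4.84
w1
wingtop 884 c [ 465.5 -161.3] [12.2 35.4] 86.13 mean [ 464.6 -160.9] pca -4.06
plate 6139 c [ 561.3 -170.5] [ 72.2 197. ] 84.51 mean [ 560.7 -168.7] pca -8.62
base+ 4618 c [ 549.4 -169.4] [ 86.2 235. ] 84.51 mean [ 500.5 -161.3] pca -2.45
lug 503 c [ 570.9 -171.4] [14.  29.8] 84.37 mean [ 569.4 -170.9] pca -5.35
wingtop 1074 c [ 465.5 -161.4] [12.  36.4] 85.62 mean [ 464.3 -161.4] pca -4.2
plate 7197 c [ 559.7 -170.2] [ 72.2 200.7] 84.49 mean [ 559.5 -171.3] pca -7.52
base+ 5386 c [ 549.5 -169.2] [ 86.2 235. ] 84.42 mean [ 498.4 -166. ] pca -7.07
lug 587 c [ 571.1 -171.5] [14.  30.5] 84.57 mean [ 569.2 -171.4] pca -5.36
```

View pics/w2.png

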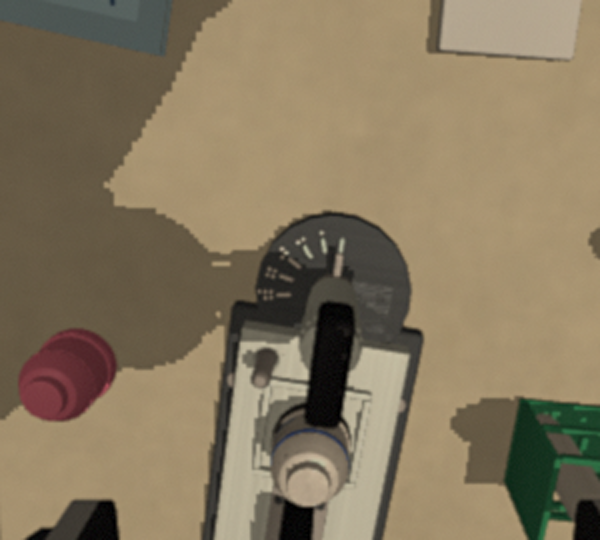

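The pointer tail at (340,255) sits on the zero tick, and the wing is about 1.3° from mark 0. So the sleeve needs a turn of about 78.7°. I'll descend and grip.

{"name": "step_arm", "arguments": {
  "deltas": [
    [2,-4.3,-20,0,0,-4.1,1],
    [0,0,-25,0,0,-4.1,1],
    [0,0,-25,0,0,0,1],
    [0,0,-25,0,0,0,1],
    [0,0,-16,0,0,0,1]
  ]
}}

```text
clock: 3.0
tcp_pos: [0.4672, -0.1583, 0.0893]
orientation: [-0.001, 0.035, 0.999, 0.001]
wrist_force: [0.1, 0.2, -0.4]
finger_gap: 0.0855
grip_force: 0.0
```

{"name": "step_arm", "arguments": {
  "deltas": [
    [0,0,0,0,0,0,0],
    [0,0,0,0,0,0,-0.5],
    [0,0,0,0,0,0,-0.6],
    [0,0,0,0,0,0,-0.7],
    [0,0,0,0,0,0,-0.8]
  ],
  "newtons": 30
}}

```text
clock: 3.5
tcp_pos: [0.4687, -0.1606, 0.092]
orientation: [0.001, 0.036, 0.999, -0.0]
wrist_force: [-5.0, -10.9, 13.7]
finger_gap: 0.0126
grip_force: 23.3
```

{"name": "step_arm", "arguments": {
  "deltas": [
    [0,0,0,0,0,0,-1],
    [0,0,0,0,0,0,-1],
    [0,0,0,0,0,0,-1]
  ]
}}

```text
clock: 3.8
tcp_pos: [0.4686, -0.161, 0.0921]
orientation: [0.001, 0.036, 0.999, -0.001]
wrist_force: [-1.6, 0.2, 7.9]
finger_gap: 0.0113
grip_force: 58.5
```

{"name": "step_arm", "arguments": {
  "deltas": [
    [0,0,0,0,0,3,-1],
    [0,0,0,0,0,5,-1],
    [0,0,0,0,0,6,-1],
    [0,0,0,0,0,6,-1],
    [0,0,0,0,0,6,-1]
  ]
}}

```text
clock: 4.3
tcp_pos: [0.4684, -0.1601, 0.0921]
orientation: [0.001, -0.192, 0.981, -0.0]
wrist_force: [-1.5, 4.1, 9.8]
finger_gap: 0.0111
grip_force: 58.9
```

{"name": "step_arm", "arguments": {
  "deltas": [
    [0,0,0,0,0,6,-1],
    [0,0,0,0,0,6,-1],
    [0,0,0,0,0,0,-1]
  ]
}}

```text
clock: 4.6
tcp_pos: [0.4682, -0.1597, 0.0921]
orientation: [0.001, -0.293, 0.956, 0.0]
wrist_force: [-2.0, 3.4, 11.9]
finger_gap: 0.0117
grip_force: 59.0
```

{"name": "step_arm", "arguments": {
  "deltas": [
    [0,0,0,0,0,6,-1],
    [0,0,0,0,0,6,-1],
    [0,0,0,0,0,6,-1],
    [0,0,0,0,0,6,-1],
    [0,0,0,0,0,6,-1]
  ]
}}

```text
clock: 5.1
tcp_pos: [0.4674, -0.1591, 0.0921]
orientation: [0.001, -0.531, 0.847, 0.001]
wrist_force: [-4.6, 6.3, 13.6]
finger_gap: 0.0111
grip_force: 59.7
```

{"name": "step_arm", "arguments": {
  "deltas": [
    [0,0,0,0,0,5,-1],
    [0,0,0,0,0,4,-1],
    [0,0,0,0,0,1.4,-1],
    [0,0,0,0,0,0,-1],
    [0,0,0,0,0,0,-1]
  ]
}}

```text
clock: 5.6
tcp_pos: [0.467, -0.1589, 0.0921]
orientation: [0.001, -0.604, 0.797, 0.001]
wrist_force: [-4.7, 5.8, 14.6]
finger_gap: 0.0114
grip_force: 59.8
```

```bash
python3 - <<'E'
from h import *
s=get_state();q=s["orientation"];print(s["clock"],s["tcp_pos"],q,2*np.degrees(np.arctan2(q[2],q[1]))-180,s["ft_torque"],s["wrist_force"])
E
```

```text
5.6 [ 0.46702632 -0.1589326   0.09208807] [ 6.12107276e-04 -6.04055404e-01  7.96941555e-01  9.23535061e-04] 74.32185337671964 [1.28896473 1.14637001 0.06439832] [-4.72686117  5.83998815 14.62746171]
```

{"name": "step_arm", "arguments": {
  "deltas": [
    [0,0,0,0,0,0,0],
    [0,0,0,0,0,0,0],
    [0,0,0,0,0,0,0],
    [0,0,20,0,0,0,0],
    [0,0,30,0,0,0,0]
  ]
}}

```text
clock: 6.1
tcp_pos: [0.4661, -0.1596, 0.139]
orientation: [-0.001, -0.604, 0.797, 0.002]
wrist_force: [0.5, -0.5, -0.6]
finger_gap: 0.0427
grip_force: 0.0
```

{"name": "step_arm", "arguments": {
  "deltas": [
    [0,0,40,0,0,-8,1],
    [0,0,30,0,0,-8,1],
    [0,0,0,0,0,-8,1],
    [0,0,0,0,0,-8,1],
    [0,0,0,0,0,0,1]
  ]
}}

```text
clock: 6.6
tcp_pos: [0.4677, -0.1604, 0.2104]
orientation: [0.0, -0.36, 0.933, -0.0]
wrist_force: [0.1, 0.2, -1.1]
finger_gap: 0.0859
grip_force: 0.0
```

```bash
python3 - <<'E'
from h import *
d=cam("wrist");w=pts(d);np.savez("w3.npz",w=w,im=d["image"]);fits(w)
c=cam("top");fits(pts(c))
save(d,"w3")
E
```

```text
wingtop 1026 c [ 466.  -161.5] [36.1 12.3] 74.57 mean [ 465.1 -162.5] pca 74.37
plate 7489 c [ 561.2 -170.2] [ 72.4 199.2] 84.51 mean [ 558.2 -175.7] pca -8.44
base+ 4715 c [ 549.8 -169.1] [ 86.3 235.4] 84.52 mean [ 502.6 -177.1] pca -12.44
lug 627 c [ 571.1 -171.4] [14.3 30.6] 84.59 mean [ 569.5 -172. ] pca -5.82
wingtop 0
plate 2076 c [ 573.7 -168.8] [ 72.3 176.8] 84.44 mean [ 582.1 -163.9] pca -16.39
base+ 844 c [ 555.7 -167. ] [ 86.1 228.2] 84.64 mean [ 571. -150.] pca -14.67
lug 152 c [ 573.1 -168.6] [14.  29.1] 84.89 mean [ 572.8 -168.4] pca -5.36
```

View pics/w3.png

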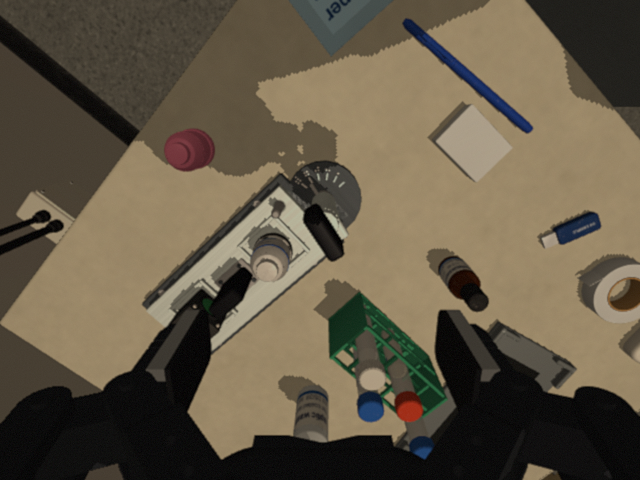

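The white objective and the cube are still in their nests, and the wing yaw is 74.5°, which is -5.5° + 80°, so mark 4. Next I'll go over the lug.

{"name": "step_arm", "arguments": {
  "deltas": [
    [21,-2,0,0,0,-8,1],
    [21,-2,0,0,0,-8,1],
    [21,-2,0,0,0,-8,1],
    [21,-2,0,0,0,-8,1],
    [21,-2,-10,0,0,-8,1]
  ]
}}

```text
clock: 7.2
tcp_pos: [0.5741, -0.1707, 0.2009]
orientation: [0.001, -0.018, 1.0, -0.0]
wrist_force: [0.2, -0.9, 0.4]
finger_gap: 0.085
grip_force: 0.0
```

{"name": "step_arm", "arguments": {
  "deltas": [
    [0,0,-25,0,0,-8,1],
    [0,0,0,0,0,0,1],
    [0,0,0,0,0,0,1]
  ]
}}

```text
clock: 7.5
tcp_pos: [0.5718, -0.1699, 0.1746]
orientation: [-0.001, 0.048, 0.999, 0.001]
wrist_force: [0.1, -0.2, -0.1]
finger_gap: 0.0851
grip_force: 0.0
```

```bash
cat >> h.py <<'E'
def st():
    s=get_state();q=s["orientation"];print("t",round(s["clock"],2),"tcp",np.round(s["tcp_pos"]*1000,1),"q",np.round(q,4),"yaw",round(2*np.degrees(np.arctan2(q[2],q[1]))-180,2),"F",np.round(s["wrist_force"],1),"T",np.round(s["ft_torque"],2))
E
python3 -c "
from h import *
st();w=pts(cam('wrist'));fits(w)"
```

```text
t 7.5 tcp [ 571.8 -169.9  174.6] q [-1.300e-03  4.750e-02  9.989e-01  6.000e-04] yaw -5.45 F [ 0.1 -0.2 -0.1] T [-0.05  0.03  0.02]
wingtop 2117 c [ 466.  -161.5] [35.9 12.3] 74.88 mean [ 466.3 -161.6] pca 74.47
plate 12724 c [ 561.1 -170.6] [ 72.3 197.2] 84.55 mean [ 554.2 -169.9] pca -6.85
base+ 6248 c [ 550.  -169.4] [ 86.3 235.9] 84.48 mean [ 514. -167.] pca -4.9
lug 908 c [ 571.1 -171.4] [13.7 29.8] 85.7 mean [ 570.1 -171.3] pca -5.37
```

{"name": "step_arm", "arguments": {
  "deltas": [
    [0,-0.5,-30,0,0,0,1],
    [0,0,-35,0,0,0,1],
    [0,0,-35,0,0,0,1],
    [0,0,-22,0,0,0,1],
    [0,0,-10,0,0,0,1]
  ]
}}

```text
clock: 8.05
tcp_pos: [0.5717, -0.1705, 0.0423]
orientation: [-0.001, 0.049, 0.999, 0.0]
wrist_force: [-1.3, -0.0, 0.5]
finger_gap: 0.0853
grip_force: 0.0
```

{"name": "step_arm", "arguments": {
  "deltas": [
    [0,0,0,0,0,0,0],
    [0,0,0,0,0,0,-0.4],
    [0,0,0,0,0,0,-0.5],
    [0,0,0,0,0,0,-0.6],
    [0,0,0,0,0,0,-0.7]
  ],
  "newtons": 30
}}

```text
clock: 8.55
tcp_pos: [0.5734, -0.1712, 0.0444]
orientation: [0.001, 0.05, 0.999, -0.0]
wrist_force: [-2.2, 0.0, 16.2]
finger_gap: 0.0135
grip_force: 22.9
```

{"name": "step_arm", "arguments": {
  "deltas": [
    [0,0,0,0,0,0,-1],
    [0,0,0,0,0,0,-1],
    [0,0,0,0,0,0,-1]
  ]
}}

```text
clock: 8.85
tcp_pos: [0.5734, -0.1712, 0.0444]
orientation: [0.001, 0.05, 0.999, -0.0]
wrist_force: [-2.0, -0.5, 5.8]
finger_gap: 0.0139
grip_force: 31.0
```

```bash
python3 -c "
from h import *
st()"
```

```text
t 8.85 tcp [ 573.4 -171.2   44.4] q [ 9.000e-04  4.980e-02  9.988e-01 -4.000e-04] yaw -5.71 F [-2.  -0.5  5.8] T [-0.02  0.22  0.07]
```

{"name": "step_arm", "arguments": {
  "deltas": [
    [0,0,0,0,0,0,-1],
    [0,0,0,0,0,0,-1],
    [0,0,0,0,0,0,-1],
    [0,0,2,0,0,0,-1],
    [0,0,0,0,0,0,-1]
  ],
  "newtons": 90
}}

```text
clock: 9.35
tcp_pos: [0.5725, -0.1706, 0.0446]
orientation: [-0.0, 0.05, 0.999, 0.0]
wrist_force: [0.9, -0.4, -4.3]
finger_gap: 0.0126
grip_force: 88.1
```

{"name": "step_arm", "arguments": {
  "deltas": [
    [0,0,2,0,0,0,-1],
    [0,0,2,0,0,0,-1],
    [0,0,0,0,0,0,-1]
  ]
}}

```text
clock: 9.65
tcp_pos: [0.5724, -0.1707, 0.049]
orientation: [-0.0, 0.05, 0.999, 0.0]
wrist_force: [2.1, -1.3, -8.3]
finger_gap: 0.0127
grip_force: 87.9
```

```bash
python3 -c "
from h import *
st()"
```

```text
t 9.65 tcp [ 572.4 -170.7   49. ] q [-4.000e-04  4.990e-02  9.988e-01  2.000e-04] yaw -5.72 F [ 2.1 -1.3 -8.3] T [-0.26 -0.52  0.14]
```

{"name": "step_arm", "arguments": {
  "deltas": [
    [0.4,-0.2,3,0,0,0,-1],
    [0,0,4,0,0,0,-1],
    [0,0,4,0,0,0,-1],
    [0,0,0,0,0,0,-1]
  ]
}}

```text
clock: 10.05
tcp_pos: [0.5732, -0.171, 0.0612]
orientation: [0.0, 0.05, 0.999, 0.0]
wrist_force: [0.9, 0.2, -6.9]
finger_gap: 0.0125
grip_force: 88.0
```

```bash
python3 -c "
from h import *
st()"
```

```text
t 10.05 tcp [ 573.2 -171.    61.2] q [2.000e-04 4.990e-02 9.988e-01 0.000e+00] yaw -5.72 F [ 0.9  0.2 -6.9] T [-0.   -0.06  0.03]
```

{"name": "step_arm", "arguments": {
  "deltas": [
    [0,0,5,0,0,0,-1],
    [0,0,6,0,0,0,-1],
    [0,0,7,0,0,0,-1],
    [0,0,8,0,0,0,-1],
    [0,0,9,0,0,0,-1]
  ]
}}

```text
clock: 10.55
tcp_pos: [0.5729, -0.1709, 0.0961]
orientation: [-0.0, 0.05, 0.999, 0.0]
wrist_force: [0.7, -0.4, -7.1]
finger_gap: 0.0129
grip_force: 88.0
```

{"name": "step_arm", "arguments": {
  "deltas": [
    [0,0,11,0,0,0,-1],
    [0,0,13,0,0,0,-1],
    [0,0,14,0,0,0,-1],
    [0,0,15,0,0,0,-1],
    [0,0,15,0,0,0,-1]
  ]
}}

```text
clock: 11.05
tcp_pos: [0.5731, -0.171, 0.1648]
orientation: [0.0, 0.05, 0.999, -0.0]
wrist_force: [-0.0, -0.9, -6.6]
finger_gap: 0.0123
grip_force: 88.0
```

{"name": "step_arm", "arguments": {
  "deltas": [
    [0,0,13,0,0,0,-1],
    [0,0,10,0,0,0,-1],
    [0,0,6,0,0,0,-1],
    [0,0,3,0,0,0,-1],
    [0,0,0,0,0,0,-1]
  ]
}}

```text
clock: 11.55
tcp_pos: [0.5732, -0.171, 0.1954]
orientation: [0.0, 0.05, 0.999, 0.0]
wrist_force: [-0.2, 0.0, -7.0]
finger_gap: 0.0125
grip_force: 88.0
```

```bash
python3 - <<'E'
from h import *
st();d=cam("scene");save(d,"s4");w=pts(d)
x,y,z=w[...,0],w[...,1],w[...,2]
m=(z>.13)&(z<.19)&(x>.46)&(x<.69)&(y>-.23)&(y<-.11)
p=w[m];h,e=np.histogram(p[:,2],bins=30);k=e[h.argmax()];print("plate top z",k)
q=p[abs(p[:,2]-k-.001)<.007];c,*_=np.linalg.lstsq(np.c_[q[:,:2]-q[:,:2].mean(0),np.ones(len(q))],q[:,2],rcond=None);print("slopes deg",np.degrees(c[:2]),c[2],len(q))
D=np.load("top0.npz")["w"]
fit(D,"fence",.0115,.03,(.41,.65,.05,.21))
fit(D,"dockfloor",.003,.0105,(.43,.63,.07,.185))
w2=np.load("w1.npz")["w"];fit(w2,"fence w1",.0105,.03,(.41,.66,.05,.21))
E
```

```text
t 11.55 tcp [ 573.2 -171.   195.4] q [1.000e-04 4.980e-02 9.988e-01 0.000e+00] yaw -5.71 F [-0.2  0.  -7. ] T [ 0.01 -0.09  0.02]
plate top z 0.17497626202972405
slopes deg [0.64653571 1.60086214] 0.175773898756513 2859
fence 343 c [532.1 127. ] [201.4  96.3] 11.7 mean [532.  127.8] pca 11.36
dockfloor 5800 c [530.1 127.7] [199.9 114.1] 0.51 mean [530.3 126.9] pca 10.38
fence w1 1229 c [530.1 124.1] [201.5  96.9] 11.79 mean [517.9 124.4] pca 11.9
```

View pics/s4.png

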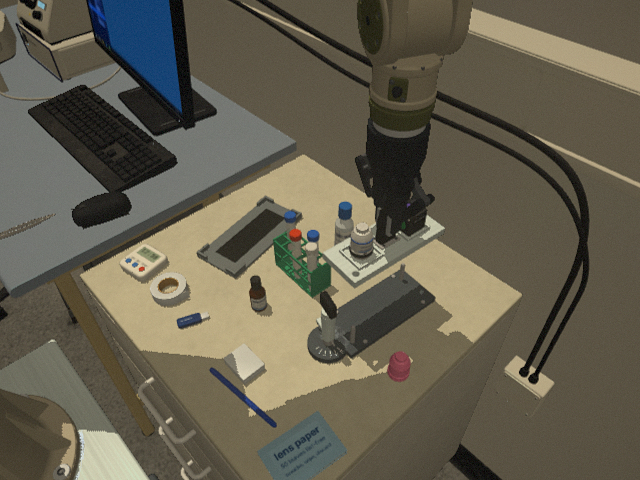

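The plate hangs level with the cube and objective both in their nests, and the pins stand free below it. Top and wrist views agree that the dock lies at (-41, +295.5) mm from the lug and is 17.3° round.

{"name": "step_arm", "arguments": {
  "deltas": [
    [0,4,0,0,0,0,-1],
    [-1,8,0,0,0,1,-1],
    [-2,12,0,0,0,1,-1],
    [-3,16,0,0,0,1,-1],
    [-3,20,0,0,0,1.3,-1]
  ]
}}

```text
clock: 12.1
tcp_pos: [0.5636, -0.1096, 0.1952]
orientation: [-0.0, 0.012, 1.0, 0.0]
wrist_force: [-0.7, 0.3, -6.8]
finger_gap: 0.0127
grip_force: 88.0
```

{"name": "step_arm", "arguments": {
  "deltas": [
    [-3,20,0,0,0,1.3,-1],
    [-3,20,0,0,0,1.3,-1],
    [-3,20,0,0,0,1.3,-1],
    [-3,20,0,0,0,1.3,-1],
    [-3,20,0,0,0,1.3,-1]
  ]
}}

```text
clock: 12.6
tcp_pos: [0.5482, -0.0088, 0.1955]
orientation: [-0.0, -0.046, 0.999, 0.0]
wrist_force: [0.0, -0.6, -7.0]
finger_gap: 0.0126
grip_force: 88.0
```

{"name": "step_arm", "arguments": {
  "deltas": [
    [-3,20,0,0,0,1.3,-1],
    [-3,20,0,0,0,1.3,-1],
    [-3,20,0,0,0,1.3,-1],
    [-3,20,0,0,0,1.3,-1],
    [-3,19,0,0,0,1.3,-1]
  ]
}}

```text
clock: 13.1
tcp_pos: [0.533, 0.0902, 0.1955]
orientation: [-0.0, -0.102, 0.995, 0.0]
wrist_force: [0.1, 0.5, -7.4]
finger_gap: 0.0126
grip_force: 88.0
```

{"name": "step_arm", "arguments": {
  "deltas": [
    [-2,16,0,0,0,0,-1],
    [-2,12,0,0,0,0,-1],
    [-1,6,0,0,0,0,-1],
    [0,2.5,0,0,0,0,-1],
    [0,0,0,0,0,0,-1]
  ]
}}

```text
clock: 13.6
tcp_pos: [0.5292, 0.1245, 0.1953]
orientation: [0.0, -0.101, 0.995, -0.0]
wrist_force: [-0.0, -0.8, -6.6]
finger_gap: 0.0127
grip_force: 88.1
```

```bash
python3 - <<'E'
from h import *
st()
for n in("top","wrist"):
    w=pts(cam(n));fit(w,n+" plate",.165,.182,(.41,.65,.04,.21));fit(w,n+" fence",.0105,.03,(.41,.65,.04,.21))
E
```

```text
t 13.6 tcp [529.2 124.5 195.3] q [ 0.000e+00 -1.009e-01  9.949e-01 -1.000e-04] yaw 11.59 F [-0.  -0.8 -6.6] T [-0.03 -0.1  -0.04]
top plate 3110 c [529.3 125.9] [176.3  72.7] 11.49 mean [511.7 115.3] pca 4.45
top fence 252 c [531.9 126.8] [200.6  96.5] 11.68 mean [511.1 102.9] pca -0.23
wrist plate 29657 c [502.9 118.1] [126.   72.5] 11.69 mean [484.5 114.4] pca 10.49
wrist fence 136 c [445.9 106.4] [29.  95.5] 11.99 mean [459.1  70.2] pca -64.38
```

{"name": "step_arm", "arguments": {
  "deltas": [
    [1.3,0.5,-5,0,0,0,-1],
    [1.3,0.4,-10,0,0,0,-1],
    [0,0,-15,0,0,0,-1],
    [0,0,-18,0,0,0,-1],
    [0,0,-18,0,0,0,-1]
  ]
}}

```text
clock: 14.2
tcp_pos: [0.5316, 0.125, 0.1278]
orientation: [-0.0, -0.101, 0.995, 0.0]
wrist_force: [-0.6, 0.5, -6.9]
finger_gap: 0.0127
grip_force: 88.1
```

{"name": "step_arm", "arguments": {
  "deltas": [
    [0,0,-18,0,0,0,-1],
    [0,0,-18,0,0,0,-1],
    [0,0,-15,0,0,0,-1],
    [0,0,-11,0,0,0,-1],
    [0,0,-7,0,0,0,-1]
  ]
}}

```text
clock: 14.7
tcp_pos: [0.531, 0.1251, 0.0588]
orientation: [-0.001, -0.101, 0.995, 0.0]
wrist_force: [-0.5, -0.2, -7.7]
finger_gap: 0.0125
grip_force: 88.1
```

{"name": "step_arm", "arguments": {
  "deltas": [
    [0,0,-4,0,0,0,-1],
    [0,0,-2,0,0,0,-1],
    [0,0,0,0,0,0,-1]
  ]
}}

```text
clock: 15.0
tcp_pos: [0.532, 0.1254, 0.0546]
orientation: [0.0, -0.101, 0.995, 0.0]
wrist_force: [-0.0, -0.1, -7.2]
finger_gap: 0.0123
grip_force: 88.1
```

```bash
python3 - <<'E'
from h import *
st()
w=pts(cam("top"));fit(w,"plate",.028,.043,(.41,.65,.04,.21));fit(w," fence",.0105,.024,(.41,.65,.04,.21))
m=(w[...,2]>.028)&(w[...,2]<.043)&(w[...,0]>.41)&(w[...,0]<.65)&(w[...,1]>.04)&(w[...,1]<.21);print(np.median(w[m][:,2]))
E
```

```text
t 15.0 tcp [532.  125.4  54.6] q [ 3.000e-04 -1.009e-01  9.949e-01  1.000e-04] yaw 11.58 F [-0.  -0.1 -7.2] T [-0.   -0.04  0.05]
plate 2179 c [532.4 127.1] [176.4  72.6] 11.68 mean [515.4 116.5] pca 4.06
 fence 278 c [532.  126.4] [200.5  96. ] 11.52 mean [508.  109.1] pca -2.39
0.034731897405752
```

{"name": "step_arm", "arguments": {
  "deltas": [
    [0,0,-3,0,0,0,-1],
    [0,0,-4,0,0,0,-1],
    [0,0,-3,0,0,0,-1],
    [0,0,-2,0,0,0,-1],
    [0,0,-1,0,0,0,-1]
  ]
}}

```text
clock: 15.55
tcp_pos: [0.5314, 0.1254, 0.0409]
orientation: [-0.0, -0.101, 0.995, 0.0]
wrist_force: [-0.1, 0.3, -6.6]
finger_gap: 0.013
grip_force: 88.1
```

{"name": "step_arm", "arguments": {
  "deltas": [
    [0,0,-1,0,0,0,-1],
    [0,0,-1,0,0,0,-1],
    [0,0,0,0,0,0,-1]
  ]
}}

```text
clock: 15.85
tcp_pos: [0.5317, 0.1254, 0.0392]
orientation: [-0.0, -0.101, 0.995, 0.0]
wrist_force: [0.3, -0.7, -7.3]
finger_gap: 0.0127
grip_force: 88.1
```

```bash
python3 -c "
from h import *
st()"
```

```text
t 15.85 tcp [531.7 125.4  39.2] q [-0.     -0.1009  0.9949  0.    ] yaw 11.58 F [ 0.3 -0.7 -7.3] T [-0.05 -0.07  0.07]
```

{"name": "step_arm", "arguments": {
  "deltas": [
    [0,0,-0.5,0,0,0,-1],
    [0,0,-0.5,0,0,0,-1],
    [0,0,0,0,0,0,-1]
  ]
}}

```text
clock: 16.15
tcp_pos: [0.5318, 0.1254, 0.0386]
orientation: [0.0, -0.101, 0.995, 0.0]
wrist_force: [-0.5, 0.3, -4.8]
finger_gap: 0.0127
grip_force: 88.6
```

{"name": "step_arm", "arguments": {
  "deltas": [
    [0,0,-0.5,0,0,0,-1],
    [0,0,0,0,0,0,-1]
  ]
}}

```text
clock: 16.35
tcp_pos: [0.5318, 0.1254, 0.0386]
orientation: [0.0, -0.101, 0.995, 0.0]
wrist_force: [-3.1, -0.3, 2.8]
finger_gap: 0.0126
grip_force: 89.5
```

{"name": "step_arm", "arguments": {
  "deltas": [
    [0,0,0,0,0,0,-1],
    [0,0,0,0,0,0,-1],
    [0,0,0,0,0,0,-0.5],
    [0,0,0,0,0,0,0],
    [0,0,0,0,0,0,0.5]
  ],
  "newtons": 20
}}

```text
clock: 16.85
tcp_pos: [0.5324, 0.1254, 0.038]
orientation: [0.001, -0.101, 0.995, 0.0]
wrist_force: [-0.6, -0.0, -0.1]
finger_gap: 0.0495
grip_force: 0.0
```

{"name": "step_arm", "arguments": {
  "deltas": [
    [0,0,0,0,0,0,0.5],
    [0,0,10,0,0,0,0.5],
    [0,0,20,0,0,0,0.5],
    [0,0,35,0,0,0,0.5],
    [0,0,40,0,0,0,0.5]
  ]
}}

```text
clock: 17.35
tcp_pos: [0.5307, 0.1253, 0.1435]
orientation: [-0.001, -0.101, 0.995, 0.0]
wrist_force: [0.9, 0.8, 0.1]
finger_gap: 0.0644
grip_force: 0.0
```

{"name": "step_arm", "arguments": {
  "deltas": [
    [0,0,40,0,0,0,0.5],
    [-25,0,25,0,0,0,0.5],
    [-40,0,0,0,0,0,0.5],
    [-40,0,0,0,0,0,0.5],
    [0,0,0,0,0,0,0.5]
  ]
}}

```text
clock: 17.85
tcp_pos: [0.4213, 0.1254, 0.2083]
orientation: [-0.002, -0.101, 0.995, 0.0]
wrist_force: [0.8, 0.6, -0.1]
finger_gap: 0.0641
grip_force: 0.0
```

```bash
python3 - <<'E'
from h import *
st()
d=cam("wrist");w=pts(d);im=d["image"];np.savez("w9.npz",w=w)
t=cam("top");wt=pts(t)
c=np.hstack([im,t["image"]]);cv2.imwrite("pics/end.png",cv2.resize(c,(800,300),interpolation=cv2.INTER_AREA)[:,:,::-1])
for n,a in(("wrist",w),("top",wt)):
    print(n);fit(a,"plate",.0155,.022,(.43,.63,.06,.19));fit(a,"fence",.0115,.0155,(.41,.65,.04,.21));fit(a,"wing",.112,.13,(.43,.51,-.2,-.12))
    fit(a,"oil",.065,.2,(.40,.46,-.05,.01));fit(a,"cleaner",.1,.2,(.61,.68,-.05,.01))
    x,y,z=a[...,0],a[...,1],a[...,2]
    m=(z>.0155)&(z<.022)&(x>.43)&(x<.63)&(y>.06)&(y<.19);q=a[m]
    if len(q)>9:
        k=np.linalg.lstsq(np.c_[q[:,:2]-q[:,:2].mean(0),np.ones(len(q))],q[:,2],rcond=None)[0];print("slope deg",np.degrees(k[:2]),"z",k[2])
E
```

```text
t 17.85 tcp [421.3 125.4 208.3] q [-1.700e-03 -1.014e-01  9.948e-01  1.000e-04] yaw 11.64 F [ 0.8  0.6 -0.1] T [-0.05 -0.01 -0.03]
wrist
plate 7468 c [529.8 124.2] [195.7  92.2] 11.74 mean [513.3 122. ] pca 11.75
fence 1140 c [530.1 124.4] [202.   96.1] 11.74 mean [507.6 119.9] pca 11.86
wing 0
oil 503 c [434.4 -22. ] [16.7 17.1] 41.44 mean [433.6 -20.9] pca -57.38
cleaner 6 c [636.2 -25.1] [0.4 9.2] 66.24 mean [634.9 -24.6] pca -25.15
slope deg [0.07918654 0.0847418 ] z 0.01842818535376721
top
plate 2484 c [531.7 125.7] [197.8  93.4] 12.01 mean [532.6 123.9] pca 14.06
fence 307 c [531.8 126.9] [200.9  96.4] 11.8 mean [550.  119.7] pca 21.57
wing 181 c [ 467.8 -158.6] [35.8 12.1] 74.92 mean [ 467.8 -158.3] pca 74.8
oil 85 c [436.6 -19.6] [16.1 14.6] 1.11 mean [436.3 -19.7] pca 18.77
cleaner 175 c [642.7 -17.7] [22.9 22.2] 84.42 mean [642.6 -18. ] pca 24.29
slope deg [0.01949185 0.03696862] z 0.01869792435784478
```

View pics/end.png

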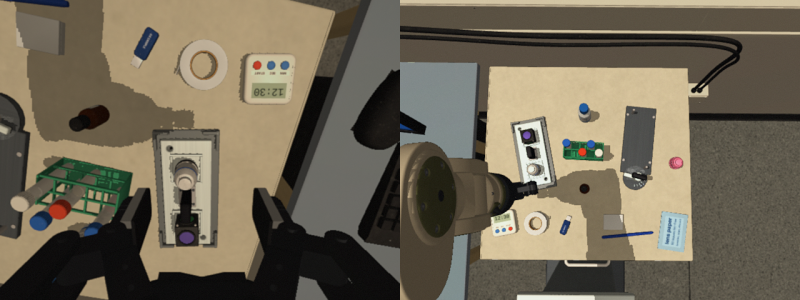

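The plate lies flat inside the fences at (187,187) in the left picture, at 18.5 mm with about 0.1° of slope. Both loads stand in their nests, the sleeve reads mark 4, and the bottles and rack are where they were. I'm handing in.

```bash
python3 -c "
from workcell import *
print(hand_in())"
```

```text
the job is handed in; nothing more can be done
None
```

The job is handed in: the sleeve is at mark 4, and the plate is parked flat inside the dock fences with the cube and objective still in their nests, the rack and bottles undisturbed, at 17.9 s of the 56 s allowed; no verdict was returned.

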